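Gauge-pin test of two bushes

TASK

Two brass bushes of the same outside size stand on the bench, one with a wide bore and one with a bore too small for the gauge pin. Slide the bush that fits over the upright gauge pin, guiding it right down until it sits flat on the pin's round foot before you let go, and stand the one that does not fit upright in the sample tray as a reject.

Things in the scene. Friction and masses are not known exactly. Their poses are not given: they have to be found in the camera images.
- wide_bush_mid (a point): Centre (half-way up) of the loose brass bush that fits: an upright plain tube, outside diameter 44 mm, height 50 mm, through bore 26 mm (thin wall, 9 mm). 0.1 to 0.2 kg. Its z axis is the bore axis, upward. Starts standing on the bench, so this point is 25 mm above the bench; take it round its outside from above.
- narrow_bush_mid (a point): Centre (half-way up) of the loose brass bush that does not fit: an upright plain tube, outside diameter 44 mm, height 50 mm, through bore only 10 mm (thick wall, 17 mm). 0.1 to 0.2 kg. Its z axis is the bore axis, upward. Starts standing on the bench, this point 25 mm above the bench; take it round its outside from above.
- gauge: Fixed pin gauge of steel: a round foot 66 mm in diameter and 12 mm thick with one upright pin in its centre. Pin diameter 18 mm, from the top of the foot to 72 mm above the bench; its top 14 mm taper to a nose 6 mm across. Origin at the centre of the foot's underside, on the bench; z up along the pin. A bush fully home has its centre 37 mm above this origin.
- tray: Fixed shallow metal sample tray, open on top: 115 x 170 mm outside (long side along its y axis), 17 mm high, floor 2 mm thick, side walls 3 to 4 mm (inside 108 x 164 mm). Origin at the centre of its underside, on the bench; z up. A bush standing in it has its centre 27 mm above this origin.
Not all that is in view belongs to the job. What is shaped like the part that bears wide_bush_mid but turquoise is not meant.

How it is judged:
On the way:
1. the wide-bore bush is guided down over the pin, still held, to within 10 mm of the foot (horizontal distance between wide_bush_mid and gauge below 0.01 m and z of wide_bush_mid in the frame of gauge below 0.047 m and contact force between the fingers and wide_bush above 0.5 N).
At the end, for the whole second after the job is handed in: The wide-bore bush is on the pin: centre within 10 mm of its axis, within 3 mm of resting on the foot, tilt under 0.1 rad. The narrow-bore bush stands on the tray floor within the walls (centre at most 36 mm in x, 64 mm in y from the middle, 4 mm above resting), tilt under 0.15 rad. Both at rest (horizontal distance between wide_bush_mid and gauge below 0.01 m and z of wide_bush_mid in the frame of gauge below 0.04 m and angle between wide_bush_mid's own z axis and vertical below 0.1 rad and linear speed of each of wide_bush, narrow_bush below 0.02 m/s and x of narrow_bush_mid in the frame of tray between -0.036 and 0.036 m and y of narrow_bush_mid in the frame of tray between -0.064 and 0.064 m and z of narrow_bush_mid in the frame of tray below 0.031 m and angle between narrow_bush_mid's own z axis and vertical below 0.15 rad); the robot touches nothing.
It also fails if it takes over 48 s, if anything falls off the work surface, if the arm or the gripper's body presses on something with over 40 N, if the wrist force passes 120 N, or if a joint passes its speed limit or range.

ROBOT

A 7-joint arm with a two-finger parallel gripper is mounted at the origin on a cart in front of the work surface, level with it; the furniture and walls round the work are solid. World frame = base frame: x ahead of the robot, y to its left, z up, the work surface at z = 0. Lengths are in m, angles in rad, forces in N, time in s.
With the tool pointing down it reaches from about 0.4 to 0.9 m from the base axis. Payload 5.5 kg.
Tool frame: the origin (TCP) lies at the very end of the fingers, on their centre line; the grasp point (between the pads) lies 19 mm behind it; z points along the fingers, y is the line along which they close (so a half turn about z gives the same grasp; the last joint's range is limited). The gripper opens to 85 mm and grips with 20 to 120 N. Pads are 22 mm wide; open, the fingers measure 114 mm over their backs; the gripper's body (76 mm by 85 mm) begins 54 mm behind the grasp point. The pads swing forward as they close: fully open they stand 13 mm farther back than shut.
Start: joints at [-1.067, 0.501, -0.427, 1.55, 0.221, 1.138, -0.21], TCP at [0.155, 0.631, 0.198] pointing down, gripper open.
Joint ranges: [-2.88, 2.88], [-0.31, 2.03], [-1.54, 1.56], [0.2, 2.42], [-1.41, 4.55], [0.19, 2.02], [-2.57, 2.57]. Speed limits (rad/s): [2.57, 2.57, 3.14, 3.14, 3.14, 3.14, 3.14].

INTERFACE

Orientations are given as a 3x3 rotation matrix whose columns are the frame's x, y, z axes.
In Python, from station import robot, cams, order gives the robot as it stands.
- The arm moves only by the tool arm_command, never from a script. Its arguments are lists of equal length, an entry for each row: "translation": the shift along the tool's x, y, z in mm, a list of three; "roll": the turn about the tool's z in rad. A call has 1 to 8 rows; each row shifts and turns the commanded pose from where the row before left it, along the tool's axes as they then stand; what a row does not reach is not made up. A row lasts 1/12 s, in which the tool goes at most 41.7 mm and 7.16 degrees, less where a joint would pass 70% of its speed; a pose out of reach is approached as far as the arm can. A call with a gripper value outside its range is refused whole. "jaw" is the finger opening in mm, from 0 to 85.4, set as the call begins (left out, the last holds). The fingers move at their own pace and stop on an object; "grip_force" is the grip in N (left out, the last holds). Time passes only in rows, so rows that do not move let the fingers close. It gives the time, the measured TCP pose, the force, the opening and the grip force at its end, in the units of the state.
- robot.state(): the state, without advancing time (a new reading comes with each control period).
- cams.capture(name): name is "side" or "top"; returns a dict with "pixels" (420x560x3 uint8, red, green, blue), "range_z" (420x560 float32, m along the optical axis (not along the pixel's ray), 0 where there is no reading), "fx", "fy", "cx", "cy" (pixels), "k1" (the pictures are not rectified: a ray, as slopes to the right and down, at radius r is drawn at 1 + k1 r^2 times it, then the intrinsics apply), "R" (3x3) and "t" (3): a world point X has camera coordinates R X + t. Camera axes: x right, y down, z forward; pixel columns grow to the right and rows downward; lengths in m; the calibration is good to about 2 mm. A picture is of the moment at which its call begins.
- order.hand_in(): hands the job in; it is judged then, once.
The state is a dict: "time": time; "joints": joint angles; "qd": joint speeds; "effort": joint torques, N m; "ee_pos": TCP position; "tcp_rot": TCP orientation; "wrist_force": force on the tool from outside, world axes, zero at the start; "wrist_torque": the same for the moment, N m; "width": opening from 0.0 (shut) to 1.0 (fully open); "grip_force": force on a finger pad.
Only numpy, scipy, OpenCV 4.12 (cv2) and the standard library are available. Lean on these libraries where they do the work, as an engineer would, in place of code of your own. Each camera call takes 0.05 s, during which the arm holds its last target. There are 200 camera calls.

## Working session

There is one attempt and no reset: what is moved stays moved. The work goes in short steps, Python scripts to look and compute and a tool call to move; the robot and the scene stay as the last step left them, time stands still between calls to the robot, and variables do not carry over. Pictures are saved under pics/ and viewed, at most 10 in all, crops included, and the job is handed in when it is done.

Besides the shell and the picture viewer there is one more tool, called after "Call:" as name([rows], argument=value, ...), one row to a line, values as JSON. arm_command: Moves the arm, as the interface text tells. Its arguments: {"type":"object","properties":{"translation":{"type":"array"},"roll":{"type":"array"},"jaw":{"type":"number"},"grip_force":{"type":"number"}},"required":["translation","roll"]}

```bash
mkdir -p pics; cat > h.py <<'E'
import numpy as np, cv2
from station import robot, cams, order
def cap(n,f=None):
    c=cams.capture(n)
    if f: cv2.imwrite(f,c["pixels"][...,::-1])
    return c
def world(c):
    H,W=c["range_z"].shape
    u,v=np.meshgrid(np.arange(W),np.arange(H))
    a=(u-c["cx"])/c["fx"];b=(v-c["cy"])/c["fy"];x,y=a.copy(),b.copy()
    for _ in range(20):
        s=1+c["k1"]*(x*x+y*y);x,y=a/s,b/s
    z=c["range_z"];P=np.stack([x*z,y*z,z],-1)
    Q=(P-c["t"])@np.asarray(c["R"]); Q[z==0]=np.nan
    return Q
E
python3 - <<'E'
from h import *
for n in("top","side"):
    c=cap(n,f"pics/{n}0.png");np.savez(f"{n}0.npz",**c)
    print(n,np.round(np.asarray(c["R"]),3).tolist(),c["t"],c["fx"],c["k1"])
s=robot.state();print(s["time"],s["ee_pos"],np.round(s["tcp_rot"],3).tolist(),s["width"])
E
```

```text
top [[-0.008, -1.0, -0.022], [-0.999, 0.009, -0.049], [0.049, 0.021, -0.999]] [-0.16247195  0.44835374  0.86600979] 395.8314951218947 -0.028820234021959452
side [[-0.944, -0.33, 0.003], [-0.214, 0.607, -0.765], [0.251, -0.723, -0.644]] [0.38524717 0.25974523 0.76478823] 450.7846289417858 0.019982322571380946
0.1 [0.15492069 0.63056044 0.19654503] [[-0.971, 0.238, -0.0], [0.238, 0.971, -0.002], [0.0, -0.002, -1.0]] 1.0044122995003213
```

View pics/top0.png

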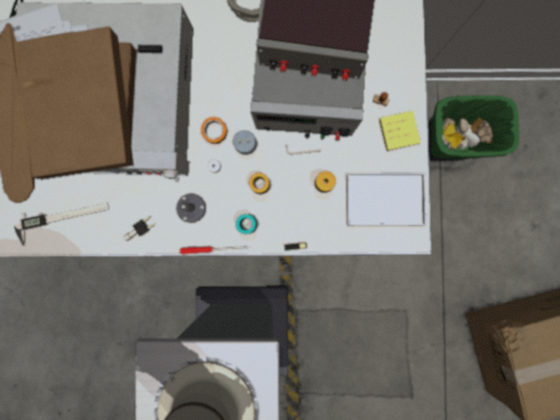

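View pics/side0.png

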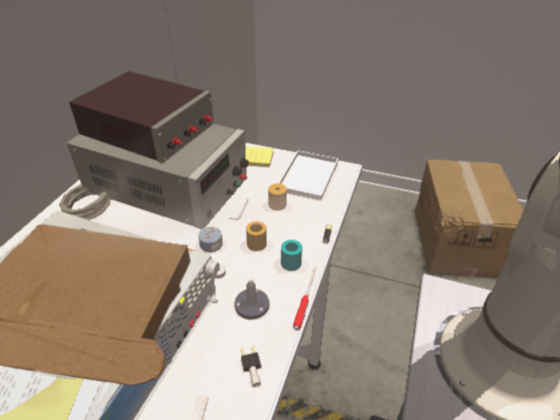

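Top view: wide-bore brass bush at (259,183), narrow-bore brass bush at (325,181), turquoise decoy at (246,223), flat orange ring at (213,130), gauge at (191,208) and tray at (385,200). In the side view the two brass bushes are at (257,236) and (277,196). The brass tube with the large hole (259,183) fits the description of the wide bush; next I confirm it in a crop and measure from both views.

```bash
python3 - <<'E'
from h import *
t=dict(np.load("top0.npz"));s=dict(np.load("side0.npz"))
a=cv2.resize(t["pixels"][150:250,160:440],None,fx=2.8,fy=2.8,interpolation=cv2.INTER_CUBIC)
b=cv2.resize(s["pixels"][150:320,190:350],None,fx=1.8,fy=1.8,interpolation=cv2.INTER_CUBIC)
b=cv2.copyMakeBorder(b,0,0,0,a.shape[1]-b.shape[1],cv2.BORDER_CONSTANT)
cv2.imwrite("pics/crop.png",np.vstack([a,b])[...,::-1])
for n,c,pts in(("top",t,dict(wide=(259,183),narrow=(325,181),teal=(246,223),gauge=(191,208))),("side",s,dict(wide=(257,230),narrow=(277,189),teal=(291,248),gauge=(251,300)))):
    Q=world(c);h=cv2.cvtColor(c["pixels"],cv2.COLOR_RGB2HSV)
    for k,(u,v) in pts.items():
        m=np.zeros(Q.shape[:2],bool);m[v-25:v+25,u-25:u+25]=1
        P=Q[m];P=P[~np.isnan(P[:,2])]
        lo,hi=(0.042,0.06) if k!="gauge" else (0.007,0.018)
        p=P[(P[:,2]>lo)&(P[:,2]<hi)]
        q=p.astype(np.float32)
        (cx,cy),r=cv2.minEnclosingCircle(q[:,:2])
        print(n,k,len(p),"encl",round(cx,4),round(cy,4),round(r,4),"mean",p.mean(0).round(4),"zmed",np.median(p[:,2]).round(4),"zmax",P[:,2].max().round(4))
        if k=="gauge":
            g=P[(P[:,2]>.025)&(P[:,2]<.08)];print("  pin",len(g),g.mean(0).round(4), "top",P[P[:,2]>.06].mean(0).round(4))
Q=world(t)
R=Q[165:235,335:435].reshape(-1,3);R=R[~np.isnan(R[:,2])]
w=R[(R[:,2]>.010)&(R[:,2]<.025)].astype(np.float32)
print("tray",len(w),cv2.minAreaRect(w[:,:2]),w[:,2].max(), Q[195:205,375:395,2].mean())
E
```

```text
Traceback (most recent call last):
cv2.error: OpenCV(4.12.0) /io/opencv/modules/imgproc/src/shapedescr.cpp:201: error: (-215:Assertion failed) count >= 0 && (depth == CV_32F || depth == CV_32S) in function 'minEnclosingCircle'
```

View pics/crop.png

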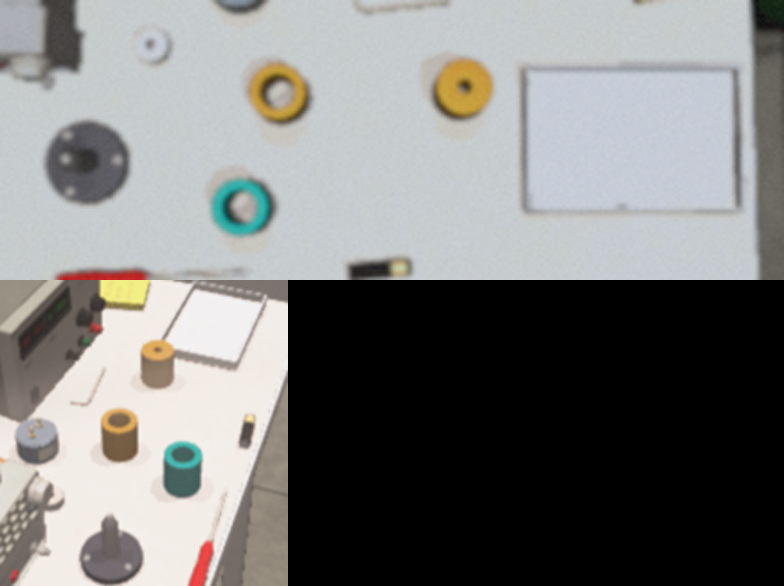

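The crop confirms it: the wide-bore brass bush is at top (259,183), the thick-walled one with the small hole is at (325,181), and the turquoise tube is excluded. Next I fix the measuring script.

```bash
python3 - <<'E'
from h import *
t=dict(np.load("top0.npz"));s=dict(np.load("side0.npz"))
for n,c,pts in(("top",t,dict(wide=(259,183),narrow=(325,181),teal=(246,223),gauge=(191,208))),("side",s,dict(wide=(257,230),narrow=(277,189),teal=(291,248),gauge=(251,300)))):
    Q=world(c);rz=c["range_z"]
    print(n,"valid",(rz>0).mean(), "bench z",np.nanmedian(Q[205:215,300:320,2]) if n=="top" else "")
    for k,(u,v) in pts.items():
        P=Q[v-22:v+22,u-22:u+22].reshape(-1,3);P=P[~np.isnan(P[:,2])]
        if len(P)==0: print(k,"none");continue
        print(n,k,np.histogram(P[:,2],np.arange(-.02,.09,.01))[0])
        lo,hi=(0.042,0.06) if k!="gauge" else (0.007,0.018)
        p=P[(P[:,2]>lo)&(P[:,2]<hi)].astype(np.float32)
        if len(p)>5:
            (cx,cy),r=cv2.minEnclosingCircle(p[:,:2].copy())
            print("  encl",round(cx,4),round(cy,4),round(r,4),"mean",p.mean(0).round(4),"n",len(p))
        if k=="gauge":
            for z0 in(.025,.055):
                g=P[(P[:,2]>z0)&(P[:,2]<.09)];print("  pin",z0,len(g),g.mean(0).round(4) if len(g) else "")
E
```

```text
top valid 0.9957695578231293 bench z -0.0001531943560606027
top wide [  0 891 749  17  22  14 119 111   0   0]
  encl 0.4979 -0.1217 0.022 mean [ 0.4976 -0.1219  0.0498] n 228
top narrow [  0 873 691  17   9  18 182 137   0   0]
  encl 0.4997 -0.263 0.0219 mean [ 0.4996 -0.2631  0.0497] n 318
top teal [  0 891 771  17  13  11 120 108   0   0]
  encl 0.4102 -0.0931 0.0218 mean [ 0.4104 -0.093   0.0498] n 225
top gauge [  0 625 699 521   7  10  11  20  28   8]
  encl 0.4471 0.0331 0.0328 mean [0.4467 0.0309 0.0122] n 576
  pin 0.025 79 [0.4463 0.0299 0.0559]
  pin 0.055 52 [0.4465 0.0314 0.0639]
side valid 0.9960756802721088 bench z 
side wide [  0 467 949  70  82  95 157 104   0   0]
  encl 0.4963 -0.1219 0.0229 mean [ 0.4957 -0.12    0.0487] n 240
side narrow [   0  363 1073  136   63   65  109  122    0    0]
  encl 0.4985 -0.2637 0.0236 mean [ 0.4973 -0.2602  0.0495] n 218
side teal [  0 481 898  66  94 105 160 125   0   0]
  encl 0.409 -0.0932 0.0228 mean [ 0.4083 -0.0909  0.0489] n 262
side gauge [  0 384 704 646  31  31  32  43  47  13]
  encl 0.4452 0.0329 0.0337 mean [0.4437 0.0384 0.0126] n 683
  pin 0.025 182 [0.4441 0.0377 0.0513]
  pin 0.055 82 [0.4447 0.0362 0.0641]
```

```bash
cat >> h.py <<'E'
def go(x,y,z):
    s=robot.state();R=np.asarray(s["tcp_rot"]);d=np.array([x,y,z])-s["ee_pos"]
    print("t",round(s["time"],2),"pos",np.round(s["ee_pos"],4),"tool mm",(R.T@d*1000).round(1),"yawY",round(float(np.arctan2(R[1,1],R[0,1])-np.pi/2),3))
E
python3 - <<'E'
from h import *
t=dict(np.load("top0.npz"));s=dict(np.load("side0.npz"))
P=np.vstack([world(c).reshape(-1,3) for c in(t,s)]);P=P[~np.isnan(P[:,2])]
for x0 in np.arange(.30,.72,.04):
    row=[]
    for y0 in np.arange(.44,-.53,-.06):
        m=(P[:,0]>=x0)&(P[:,0]<x0+.04)&(P[:,1]<=y0)&(P[:,1]>y0-.06)
        row.append(f"{int(1000*np.percentile(P[m,2],99)):5d}" if m.sum()>5 else "    -")
    print(f"{x0:.2f}"," ".join(row))
for n,c,(u,v) in(("top",t,(385,200)),("side",s,(310,174))):
    Q=world(c);R=Q[v-40:v+40,u-52:u+52].reshape(-1,3);R=R[~np.isnan(R[:,2])]
    w=R[(R[:,2]>.008)&(R[:,2]<.022)&(R[:,0]>.38)&(R[:,0]<.55)&(R[:,1]<-.29)]
    print(n,len(w),cv2.minAreaRect(w[:,:2].astype(np.float32).copy()),w[:,2].max(),np.nanmedian(Q[v-5:v+5,u-8:u+8],axis=(0,1)))
go(.497,-.1218,.16)
E
```

```text
0.30     0     1     -    -2     0     0     0     0     0    -1    -1    -1    -1    -1    -1     0  -742
0.34     4     3     3     3    12     2    17    17    11     3    16    12     2     3     3     2  -742
0.38    11     9     3     3    15    13    13     3    52    52     3     3    17    18    18    18  -740
0.42    10     9   204     6     3     8    71    14    51    50     2     3    18     5     6    18  -745
0.46     3   202   204   202     3     2    15    13     3    52     3    52    50     6     6    18     -
0.50     3   202   204   206   207   203   121    14     3    52     3    52    49    18    18    18     -
0.54   160   202   205   206   209   204   122    14    34    32     5     5     3     3    15     3     -
0.58   160   202   205   207   209   204   119    21    45   149   150   151   151    14    17    16     -
0.62   160   202   206   207   209   204   119    21    20   151   152   151   151    14    17    15     -
0.66     -   204   207   207   209   204   119     3     3   192   240   241   241    44    12     2     -
0.70     -   204   206   207   208   204   119     3     3   240   241   240   240     2     2     2     -
top 463 ((0.46285900473594666, -0.3992074728012085), (0.17208921909332275, 0.11217021197080612), 89.50908660888672) 0.020759723145279265 [ 0.46201765 -0.39921981  0.00255047]
side 446 ((0.46088162064552307, -0.39882558584213257), (0.1757446974515915, 0.11580894142389297), 89.5127944946289) 0.020680936885872574 [ 0.45931278 -0.40885469  0.00363359]
t 0.1 pos [0.1549 0.6306 0.1965] tool mm [-511.6 -649.    37.7] yawY -0.241
```

Everything checks out against the text: bush tops at 50 mm and radius 22 mm, foot radius 33 mm, tray 115x172 mm at (0.462,-0.399). I move now, over the 0.21 m satchel.

Call:
arm_command([
  [-22, -22, -10],
  [-22, -22, -10],
  [-22, -22, -10],
  [-22, -22, -10],
  [-22, -22, -10],
  [-22, -22, -10],
  [-22, -22, -10],
  [-22, -22, -5],
], roll=[0, 0, 0, 0, 0, 0, 0, 0], jaw=85)

```text
time: 0.77
ee_pos: [0.2846, 0.4172, 0.2734]
tcp_rot: [[-0.971, 0.238, 0.001], [0.238, 0.971, 0.001], [-0.0, 0.001, -1.0]]
wrist_force: [0.8, -0.2, 0.9]
width: 0.996
grip_force: 0.0
```

Call:
arm_command([
  [-22, -22, 0],
  [-22, -22, 0],
  [-22, -22, 0],
  [-22, -22, 0],
  [-22, -22, 0],
  [-22, -22, 0],
  [0, 0, 0],
  [0, 0, 0],
], roll=[0, 0, 0, 0, 0, 0, -0.12, -0.12])

```text
time: 1.43
ee_pos: [0.3816, 0.2562, 0.2722]
tcp_rot: [[-1.0, 0.0, -0.0], [0.0, 1.0, -0.001], [0.0, -0.001, -1.0]]
wrist_force: [-0.7, 0.5, -0.1]
width: 0.996
grip_force: 0.0
```

```bash
python3 - <<'E'
from h import *
go(.497,-.1218,.12)
t=dict(np.load("top0.npz"));s=dict(np.load("side0.npz"))
for c in(t,s):
    P=world(c).reshape(-1,3);P=P[~np.isnan(P[:,2])]
    for a,b in((-.04,-.01),(-.01,.02),(.02,.05),(.05,.08),(.08,.11)):
        m=(P[:,1]>a)&(P[:,1]<b)&(P[:,2]>.08)&(P[:,0]>.46)&(P[:,0]<.7)
        print(a,m.sum(),np.sort(P[m,0])[:4].round(3))
E
```

```text
t 1.43 pos [0.3816 0.2562 0.2722] tool mm [-115.5 -377.9  152.4] yawY -0.0
-0.04 0 []
-0.01 0 []
0.02 1183 [0.502 0.503 0.503 0.503]
0.05 1387 [0.503 0.503 0.503 0.503]
0.08 1752 [0.518 0.518 0.518 0.518]
-0.04 0 []
-0.01 0 []
0.02 278 [0.501 0.501 0.501 0.501]
0.05 450 [0.501 0.501 0.502 0.502]
0.08 449 [0.516 0.517 0.517 0.517]
```

Call:
arm_command([
  [-8, -27, 0],
  [-8, -27, 0],
  [-8, -27, 0],
  [-8, -27, 0],
  [-8, -27, 0],
  [-8, -27, 0],
  [-8, -27, 10],
  [-8, -27, 15],
], roll=[0, 0, 0, 0, 0, 0, 0, 0])

```text
time: 2.1
ee_pos: [0.4456, 0.0414, 0.2484]
tcp_rot: [[-1.0, 0.001, 0.003], [0.001, 1.0, 0.0], [-0.003, 0.0, -1.0]]
wrist_force: [0.9, -0.2, -0.2]
width: 0.998
grip_force: 0.0
```

Call:
arm_command([
  [-8, -27, 25],
  [-8, -27, 25],
  [-8, -27, 25],
  [-8, -27, 25],
  [-8, -27, 25],
  [-8, -27, 0],
  [0, 0, 0],
  [0, 0, 0],
], roll=[0, 0, 0, 0, 0, 0, 0, 0])

```text
time: 2.77
ee_pos: [0.4918, -0.1212, 0.1217]
tcp_rot: [[-1.0, 0.005, -0.002], [0.005, 1.0, -0.0], [0.002, -0.0, -1.0]]
wrist_force: [0.2, 0.7, 0.6]
width: 0.997
grip_force: 0.0
```

```bash
python3 - <<'E'
from h import *
go(.497,-.1218,.010)
c=cap("side","pics/s1.png")
E
```

```text
t 2.77 pos [ 0.4918 -0.1212  0.1217] tool mm [ -5.4  -0.6 111.6] yawY -0.005
```

View pics/s1.png

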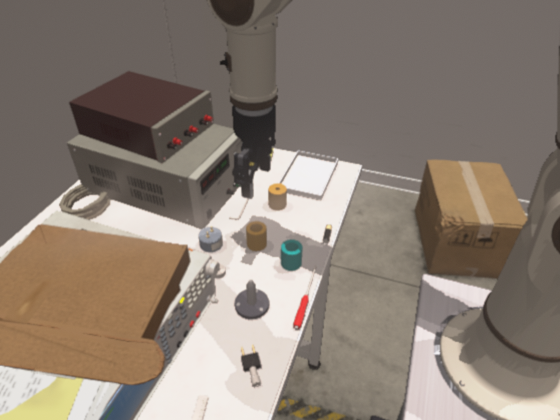

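The gripper is open above the wide bush (257,236), with its fingers near (245,180), clear of everything. I descend and grip.

Call:
arm_command([
  [-5, 0, 12],
  [0, 0, 15],
  [0, 0, 15],
  [0, 0, 15],
  [0, 0, 15],
  [0, 0, 15],
  [0, 0, 13],
  [0, 0, 11],
], roll=[0, 0, 0, 0, 0, 0, 0, 0])

```text
time: 3.48
ee_pos: [0.4974, -0.1173, 0.0111]
tcp_rot: [[-1.0, -0.002, 0.0], [-0.002, 1.0, 0.001], [-0.0, 0.001, -1.0]]
wrist_force: [-0.1, 0.5, 0.3]
width: 0.996
grip_force: 0.0
```

Call:
arm_command([
  [0, 0, 0],
  [0, 0, 0],
  [0, 0, 0],
  [0, 0, 0],
  [0, 0, 0],
  [0, 0, 0],
  [0, 0, 0],
  [0, 0, 0],
], roll=[0, 0, 0, 0, 0, 0, 0, 0], jaw=35, grip_force=40)

```text
time: 4.15
ee_pos: [0.4986, -0.1198, 0.0128]
tcp_rot: [[-1.0, 0.001, 0.003], [0.001, 1.0, -0.0], [-0.003, -0.0, -1.0]]
wrist_force: [-1.4, -1.7, 6.0]
width: 0.473
grip_force: 39.9
```

Call:
arm_command([
  [0, 0, 0],
  [0, 0, 0],
  [0, 0, 0],
  [0, 0, 0],
], roll=[0, 0, 0, 0])

```text
time: 4.48
ee_pos: [0.4986, -0.1198, 0.0128]
tcp_rot: [[-1.0, 0.001, 0.003], [0.001, 1.0, -0.0], [-0.003, -0.0, -1.0]]
wrist_force: [-0.6, -1.0, 6.0]
width: 0.471
grip_force: 39.9
```

Call:
arm_command([
  [0, 0, -8],
  [0, 0, -14],
  [0, 0, -20],
  [0, 0, -20],
  [0, 0, -20],
  [0, 0, -18],
  [0, 0, 0],
  [0, 0, 0],
], roll=[0, 0, 0, 0, 0, 0, 0, 0])

```text
time: 5.15
ee_pos: [0.4981, -0.1194, 0.1126]
tcp_rot: [[-1.0, 0.001, 0.003], [0.001, 1.0, -0.0], [-0.003, -0.0, -1.0]]
wrist_force: [0.0, 0.5, -2.1]
width: 0.475
grip_force: 40.6
```

```bash
python3 - <<'E'
from h import *
s=robot.state();print(s["ee_pos"],s["width"],s["wrist_force"],s["wrist_torque"])
c=cap("side","pics/s2.png");Q=world(c)
h=cv2.cvtColor(c["pixels"],cv2.COLOR_RGB2HSV)
np.savez("s2.npz",**c)
T=np.array(s["ee_pos"])
t=cap("top");np.savez("t2.npz",**t)
for n,k in(("side",c),("top",t)):
    Q=world(k);h=cv2.cvtColor(k["pixels"],cv2.COLOR_RGB2HSV)
    m=(h[...,0]>8)&(h[...,0]<28)&(h[...,1]>110)&(np.linalg.norm(Q[...,:2]-T[:2],axis=-1)<.05)&(Q[...,2]>.04)
    p=Q[m];print(n,m.sum(),p.min(0).round(4),p.max(0).round(4),p.mean(0).round(4)) if m.sum() else print(n,0)
img=c["pixels"][100:300,170:340]
cv2.imwrite("pics/s2c.png",cv2.resize(img,None,fx=3,fy=3,interpolation=cv2.INTER_CUBIC)[...,::-1])
E
```

```text
[ 0.49808372 -0.11935272  0.11262637] 0.47534471373548587 [ 0.04731785  0.47505313 -2.10070724] [ 0.00812926  0.02353867 -0.00031859]
side 55 [ 0.4766 -0.1498  0.1438] [ 0.5011 -0.1032  0.1997] [ 0.4878 -0.1263  0.1521]
top 42 [ 0.4644 -0.1435  0.1152] [ 0.4885 -0.1217  0.288 ] [ 0.4787 -0.1331  0.1549]
```

View pics/s2c.png

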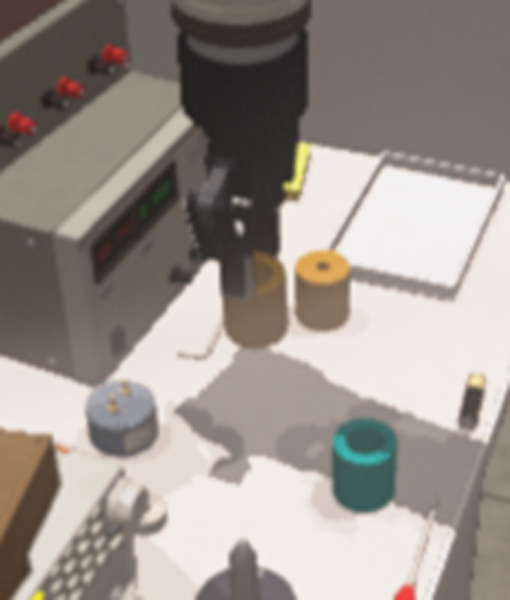

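The bush is held upright and clear of the bench at crop (255,300), its lower part showing below the fingertips. Now I fit its axis from the points below the fingertips.

```bash
cat >> h.py <<'E'
from scipy.optimize import least_squares
def fit(c,x,y,z0,z1,r=.022,w=.035):
    P=world(c).reshape(-1,3);P=P[~np.isnan(P[:,2])]
    p=P[(np.hypot(P[:,0]-x,P[:,1]-y)<w)&(P[:,2]>z0)&(P[:,2]<z1)]
    if len(p)<6: return None
    f=least_squares(lambda q:np.hypot(p[:,0]-q[0],p[:,1]-q[1])-r,[x,y],loss="soft_l1",f_scale=.001)
    return f.x.round(4),len(p),round(float(np.sqrt(np.median(f.fun**2))),4)
E
python3 - <<'E'
from h import *
a={k:dict(np.load(k+".npz")) for k in("top0","side0","s2","t2")}
for k in("s2","t2"):
    for z0,z1 in((.1,.112),(.1,.13)):print(k,fit(a[k],.498,-.12,z0,z1))
    P=world(a[k]).reshape(-1,3);m=(np.hypot(P[:,0]-.498,P[:,1]+.12)<.03)&(P[:,2]>.05)
    print(" lowest",np.sort(P[m,2])[:4].round(4))
for k in("side0","top0"):
    print(k,"wide",fit(a[k],.497,-.122,.01,.04),"pin",fit(a[k],.446,.033,.02,.056,.009,.02),"teal",fit(a[k],.41,-.093,.01,.04))
E
```

```text
s2 (array([ 0.497 , -0.1222]), 75, 0.0006)
s2 (array([ 0.4972, -0.1216]), 217, 0.0006)
 lowest [0.0995 0.1006 0.1009 0.1013]
t2 (array([ 0.4968, -0.1203]), 12, 0.0002)
t2 (array([ 0.4968, -0.1198]), 33, 0.0002)
 lowest [0.1021 0.1036 0.1049 0.105 ]
side0 wide (array([ 0.4968, -0.123 ]), 246, 0.0009) pin (array([0.4463, 0.0321]), 117, 0.0005) teal (array([ 0.4093, -0.0941]), 265, 0.0008)
top0 wide (array([ 0.489 , -0.1209]), 53, 0.0032) pin (array([0.4471, 0.0343]), 32, 0.0002) teal (array([ 0.4049, -0.1001]), 41, 0.0028)
```

Call:
arm_command([
  [4, 12, 0],
  [7, 22, 0],
  [8, 24, 0],
  [8, 24, 0],
  [8, 24, 0],
  [8, 24, 0],
  [5, 16, 0],
  [2.4, 8.3, 0],
], roll=[0, 0, 0, 0, 0, 0, 0, 0])

```text
time: 5.92
ee_pos: [0.4445, 0.0382, 0.1104]
tcp_rot: [[-1.0, -0.003, -0.003], [-0.003, 1.0, 0.001], [0.003, 0.001, -1.0]]
wrist_force: [0.4, 0.6, -1.7]
width: 0.473
grip_force: 40.7
```

Call:
arm_command([
  [0, 0, 0],
  [0, 0, 0],
  [0, 0, 0],
], roll=[0, 0, 0])

```text
time: 6.17
ee_pos: [0.4472, 0.0338, 0.1112]
tcp_rot: [[-1.0, 0.002, -0.0], [0.002, 1.0, -0.001], [0.0, -0.001, -1.0]]
wrist_force: [0.3, -0.5, -1.7]
width: 0.471
grip_force: 40.7
```

```bash
python3 - <<'E'
from h import *
go(.4477,.0349,.1126)
for n in("side","top"):
    c=cap(n);print(n,fit(c,.447,.034,.1,.112),fit(c,.447,.034,.1,.13),"pin",fit(c,.446,.033,.02,.056,.009,.02))
E
```

```text
t 6.17 pos [0.4472 0.0338 0.1112] tool mm [-0.5  1.1 -1.4] yawY -0.002
side (array([0.446 , 0.0307]), 96, 0.0004) (array([0.4461, 0.0316]), 276, 0.0006) pin (array([0.4463, 0.0321]), 114, 0.0005)
top (array([0.447 , 0.0331]), 10, 0.0003) (array([0.4467, 0.0337]), 38, 0.0003) pin (array([0.4473, 0.0342]), 7, 0.0002)
```

The two views agree the bush is within about 1 mm of the pin axis. I shift +1 in y and lower it, watching the force.

Call:
arm_command([
  [0, 1, 6],
  [0, 0, 8],
  [0, 0, 8],
  [0, 0, 8],
  [0, 0, 6],
  [0, 0, 6],
  [0, 0, 6],
  [0, 0, 0],
], roll=[0, 0, 0, 0, 0, 0, 0, 0])

```text
time: 6.93
ee_pos: [0.4461, 0.0358, 0.0622]
tcp_rot: [[-1.0, 0.001, -0.002], [0.001, 1.0, -0.0], [0.002, -0.0, -1.0]]
wrist_force: [-0.7, 0.3, -1.7]
width: 0.469
grip_force: 40.7
```

Call:
arm_command([
  [0, 0, 5],
  [0, 0, 6],
  [0, 0, 6],
  [0, 0, 6],
  [0, 0, 5],
  [0, 0, 4],
  [0, 0, 0],
  [0, 0, 0],
], roll=[0, 0, 0, 0, 0, 0, 0, 0])

```text
time: 7.6
ee_pos: [0.4468, 0.0359, 0.0312]
tcp_rot: [[-1.0, 0.001, -0.001], [0.001, 1.0, -0.0], [0.001, -0.0, -1.0]]
wrist_force: [0.0, 0.0, -1.6]
width: 0.47
grip_force: 40.7
```

No contact so far, with 6 mm left to go. I lower it in small steps.

Call:
arm_command([
  [0, 0, 1.5],
  [0, 0, 1.5],
  [0, 0, 1],
  [0, 0, 1],
  [0, 0, 0.5],
  [0, 0, 0],
  [0, 0, 0],
], roll=[0, 0, 0, 0, 0, 0, 0])

```text
time: 8.18
ee_pos: [0.4471, 0.036, 0.026]
tcp_rot: [[-1.0, 0.001, -0.0], [0.001, 1.0, 0.0], [0.0, 0.0, -1.0]]
wrist_force: [-0.5, 0.0, -1.8]
width: 0.473
grip_force: 40.7
```

Call:
arm_command([
  [0, 0, 0.5],
  [0, 0, 0.5],
  [0, 0, 0],
  [0, 0, 0],
], roll=[0, 0, 0, 0])

```text
time: 8.52
ee_pos: [0.4472, 0.036, 0.0251]
tcp_rot: [[-1.0, 0.001, 0.0], [0.001, 1.0, 0.0], [-0.0, 0.0, -1.0]]
wrist_force: [0.1, -0.3, -0.5]
width: 0.468
grip_force: 41.1
```

Call:
arm_command([
  [0, 0, 0.5],
  [0, 0, 0.3],
  [0, 0, 0],
  [0, 0, 0],
], roll=[0, 0, 0, 0])

```text
time: 8.85
ee_pos: [0.4478, 0.0358, 0.0248]
tcp_rot: [[-1.0, 0.001, 0.001], [0.001, 1.0, 0.0], [-0.001, 0.0, -1.0]]
wrist_force: [-0.8, -1.4, 5.4]
width: 0.471
grip_force: 42.8
```

```bash
python3 - <<'E'
from h import *
c=cap("side","pics/s3.png");print(fit(c,.447,.034,.014,.024))
img=c["pixels"][200:340,180:330]
cv2.imwrite("pics/s3c.png",cv2.resize(img,None,fx=3,fy=3,interpolation=cv2.INTER_CUBIC)[...,::-1])
E
```

```text
(array([0.4461, 0.0329]), 102, 0.0008)
```

View pics/s3c.png

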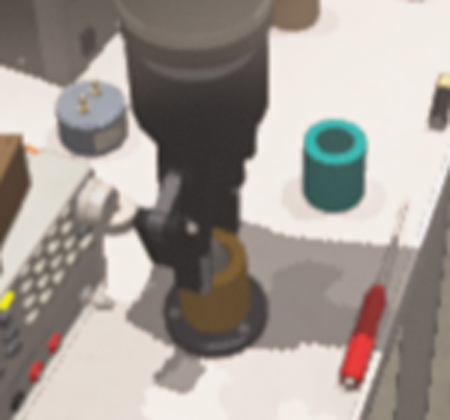

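The bush is seated flat on the foot (crop (213,300)), still held, with a contact force of +5.4 N. I release and rise.

Call:
arm_command([
  [0, 0, 0],
  [0, 0, 0],
  [0, 0, 0],
  [0, 0, 0],
  [0, 0, 0],
  [0, 0, 0],
  [0, 0, 0],
  [0, 0, 0],
], roll=[0, 0, 0, 0, 0, 0, 0, 0], jaw=80)

```text
time: 9.57
ee_pos: [0.447, 0.036, 0.0242]
tcp_rot: [[-1.0, 0.001, -0.0], [0.001, 1.0, 0.0], [0.0, 0.0, -1.0]]
wrist_force: [0.4, 0.1, 0.2]
width: 0.938
grip_force: 0.0
```

Call:
arm_command([
  [0, 0, -6],
  [0, 0, -12],
  [0, 0, -18],
  [0, 0, -22],
  [0, 0, -22],
  [0, 0, -20],
  [0, 0, -10],
  [0, 0, 0],
], roll=[0, 0, 0, 0, 0, 0, 0, 0])

```text
time: 10.23
ee_pos: [0.449, 0.0362, 0.1366]
tcp_rot: [[-1.0, 0.001, 0.005], [0.001, 1.0, 0.001], [-0.005, 0.001, -1.0]]
wrist_force: [-0.4, 0.2, -0.3]
width: 0.936
grip_force: 0.0
```

```bash
python3 - <<'E'
from h import *
go(.500,-.2605,.135)
c=cap("side");print(fit(c,.447,.034,.016,.05),fit(c,.499,-.263,.01,.04))
P=world(c).reshape(-1,3);P=P[(np.hypot(P[:,0]-.446,P[:,1]-.033)<.021)&(P[:,2]<.1)];print(np.histogram(P[:,2],np.arange(.05,.08,.003)))
E
```

```text
t 10.23 pos [0.449  0.0362 0.1366] tool mm [ -51.2 -296.7    1.6] yawY -0.001
(array([0.4463, 0.0323]), 284, 0.0005) (array([ 0.499 , -0.2653]), 183, 0.0007)
(array([ 17,  18,  36,  98, 147,  14,  12,   8,   1]), array([0.05 , 0.053, 0.056, 0.059, 0.062, 0.065, 0.068, 0.071, 0.074,
       0.077]))
```

The wide bush is home: its top is at 62 mm and its axis is on the pin. On to the narrow bush.

Call:
arm_command([
  [-2, -13, 0],
  [-4, -23, 0],
  [-5, -28, 0],
  [-5, -28, 0],
  [-5, -28, 0],
  [-5, -28, 0],
  [-5, -28, 0],
  [-5, -28, 0],
], roll=[0, 0, 0, 0, 0, 0, 0, 0], jaw=85)

```text
time: 10.95
ee_pos: [0.4817, -0.1691, 0.1324]
tcp_rot: [[-1.0, 0.001, -0.003], [0.001, 1.0, 0.001], [0.003, 0.001, -1.0]]
wrist_force: [1.4, -0.1, 0.7]
width: 0.996
grip_force: 0.0
```

Call:
arm_command([
  [-5, -28, 0],
  [-5, -28, 0],
  [-4, -22, 0],
  [-1, -15, 0],
  [0, 0, 0],
  [0, 0, 0],
  [0, 0, 0],
], roll=[0, 0, 0, 0, 0, 0, 0])

```text
time: 11.53
ee_pos: [0.497, -0.2595, 0.1328]
tcp_rot: [[-1.0, 0.0, -0.002], [0.0, 1.0, 0.002], [0.002, 0.002, -1.0]]
wrist_force: [0.4, -0.2, -0.4]
width: 0.997
grip_force: 0.0
```

```bash
python3 - <<'E'
from h import *
go(.500,-.2615,.012)
E
```

```text
t 11.53 pos [ 0.497  -0.2595  0.1328] tool mm [ -3.2  -2.2 120.8] yawY -0.0
```

Call:
arm_command([
  [-3, -2, 10],
  [0, 0, 16],
  [0, 0, 18],
  [0, 0, 18],
  [0, 0, 18],
  [0, 0, 16],
  [0, 0, 14],
  [0, 0, 10],
], roll=[0, 0, 0, 0, 0, 0, 0, 0])

```text
time: 12.2
ee_pos: [0.5001, -0.261, 0.012]
tcp_rot: [[-1.0, -0.001, -0.002], [-0.001, 1.0, 0.002], [0.002, 0.002, -1.0]]
wrist_force: [-0.6, 0.4, -0.6]
width: 1.0
grip_force: 0.0
```

Call:
arm_command([
  [0, 0, 0],
  [0, 0, 0],
  [0, 0, 0],
  [0, 0, 0],
  [0, 0, 0],
  [0, 0, 0],
  [0, 0, 0],
  [0, 0, 0],
], roll=[0, 0, 0, 0, 0, 0, 0, 0], jaw=35)

```text
time: 12.87
ee_pos: [0.502, -0.2637, 0.0154]
tcp_rot: [[-1.0, 0.001, 0.002], [0.001, 1.0, -0.001], [-0.002, -0.001, -1.0]]
wrist_force: [0.0, 0.3, 5.8]
width: 0.408
grip_force: 3.1
```

Call:
arm_command([
  [0, 0, 0],
  [0, 0, 0],
  [0, 0, 0],
], roll=[0, 0, 0])

```text
time: 13.12
ee_pos: [0.5019, -0.2637, 0.0154]
tcp_rot: [[-1.0, 0.001, 0.002], [0.001, 1.0, -0.001], [-0.002, -0.001, -1.0]]
wrist_force: [-0.6, -0.1, 5.9]
width: 0.409
grip_force: 3.1
```

The opening reads less than last time and the grip is weak, so I look before lifting.

```bash
python3 - <<'E'
from h import *
c=cap("side");t=cap("top");np.savez("s4.npz",**c);np.savez("t4.npz",**t)
print(fit(c,.499,-.263,.005,.04),fit(c,.499,-.263,.003,.014),fit(t,.499,-.263,.01,.05))
a=cv2.resize(c["pixels"][110:240,210:340],(520,520),interpolation=cv2.INTER_CUBIC)
b=cv2.resize(t["pixels"][150:220,290:360],(280,280),interpolation=cv2.INTER_CUBIC)
b=cv2.copyMakeBorder(b,0,240,0,0,cv2.BORDER_CONSTANT)
cv2.imwrite("pics/s4.png",np.hstack([a,b])[...,::-1])
E
```

```text
(array([ 0.4989, -0.2651]), 217, 0.0007) (array([ 0.4991, -0.265 ]), 73, 0.0006) None
```

View pics/s4.png

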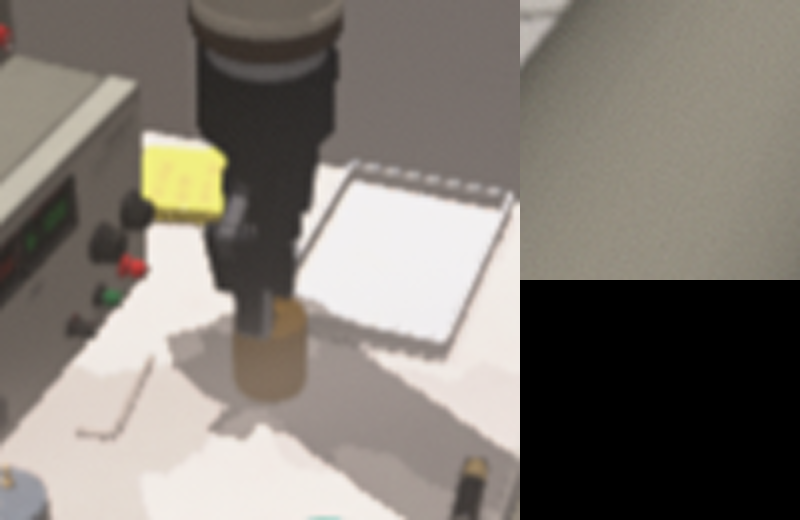

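The narrow bush is upright and between the fingers, but the grip is weak. I close fully with a firmer force.

Call:
arm_command([
  [0, 0, 0],
  [0, 0, 0],
  [0, 0, 0],
  [0, 0, 0],
  [0, 0, 0],
], roll=[0, 0, 0, 0, 0], jaw=20, grip_force=50)

```text
time: 13.63
ee_pos: [0.5025, -0.2608, 0.0164]
tcp_rot: [[-1.0, -0.001, 0.002], [-0.001, 1.0, 0.003], [-0.002, 0.003, -1.0]]
wrist_force: [-3.0, 7.9, 18.8]
width: 0.237
grip_force: 9.2
```

```bash
python3 - <<'E'
from h import *
c=cap("side");np.savez("s5.npz",**c)
s=robot.state();print(s["wrist_torque"],s["wrist_force"])
print(fit(c,.499,-.263,.005,.04),fit(c,.499,-.263,.003,.014))
a=cv2.resize(c["pixels"][150:220,240:310],(560,560),interpolation=cv2.INTER_CUBIC)
cv2.imwrite("pics/s5.png",a[...,::-1])
E
```

```text
[ 1.61497083  0.6413476  -0.03353828] [-2.2534015   6.99112187 18.9424408 ]
(array([ 0.4989, -0.2653]), 222, 0.0007) (array([ 0.4986, -0.2651]), 72, 0.0008)
```

View pics/s5.png

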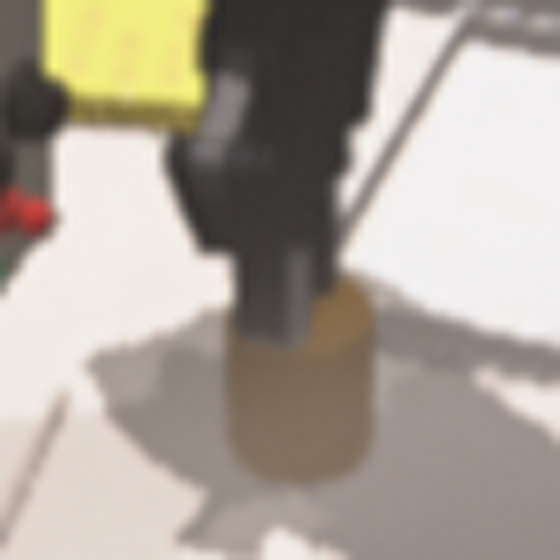

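```bash
python3 - <<'E'
from h import *
for k in("s2","s4","s5"):
    c=dict(np.load(k+".npz"));Q=world(c);p=c["pixels"].astype(int)
    if k=="s2": 
        print(k);rows=range(176,206,3);cols=(246,248,250,252,255,260)
    else: print(k);rows=range(176,206,3);cols=(270,273,276,279,282,285)
    for v in rows: print(v," ".join(str((Q[v,u]*1000).round(0).astype(int).tolist())+"%d"%p[v,u].sum() for u in cols))
E
```

```text
s2
176 [486, -61, 228]140 [485, -68, 223]306 [602, -349, 2]497 [487, -91, 207]148 [503, -143, 167]149 [491, -139, 173]148
179 [486, -60, 222]140 [486, -68, 216]147 [490, -88, 201]173 [486, -87, 203]153 [502, -140, 162]153 [491, -138, 166]155
182 [487, -62, 213]147 [485, -67, 210]154 [485, -74, 206]158 [486, -86, 197]160 [502, -140, 155]159 [492, -142, 156]159
185 [489, -65, 204]155 [486, -68, 203]157 [485, -73, 199]172 [489, -93, 184]211 [500, -134, 152]252 [491, -138, 151]230
188 [498, -86, 179]163 [495, -88, 180]167 [491, -87, 181]181 [490, -94, 176]269 [499, -132, 146]242 [487, -127, 153]276
191 [498, -85, 174]178 [494, -85, 174]185 [491, -88, 173]184 [489, -91, 171]275 [500, -133, 138]247 [487, -127, 145]264
194 [499, -87, 165]193 [495, -86, 167]194 [490, -85, 169]202 [490, -94, 162]284 [500, -132, 131]262 [481, -111, 152]311
197 [500, -87, 158]216 [495, -86, 159]217 [491, -85, 161]221 [490, -93, 155]298 [488, -102, 149]298 [479, -107, 148]303
200 [506, -100, 139]277 [501, -99, 140]286 [496, -97, 143]300 [493, -100, 142]305 [487, -100, 144]296 [479, -105, 142]302
203 [506, -101, 
[... 1887 characters left out ...]
75808, -9223372036854775808]316 [481, -268, 52]325
191 [508, -240, 57]240 [499, -237, 61]235 [494, -242, 59]283 [490, -254, 52]318 [484, -257, 51]324 [478, -260, 50]312
194 [510, -245, 44]286 [501, -243, 48]295 [495, -247, 47]309 [488, -246, 49]315 [483, -252, 46]309 [478, -261, 40]305
197 [510, -247, 34]303 [501, -243, 39]310 [494, -243, 41]312 [489, -249, 38]317 [483, -254, 36]318 [478, -261, 32]323
200 [510, -246, 25]313 [502, -243, 30]320 [494, -243, 32]323 [487, -244, 33]328 [483, -254, 27]328 [477, -259, 24]336
203 [510, -246, 16]329 [502, -244, 20]332 [493, -240, 26]335 [488, -247, 22]338 [482, -251, 20]335 [478, -261, 13]341<stdin>:7: RuntimeWarning: invalid value encountered in cast
```

The depth data explains it: the fingertips are really at z≈0.050, about 35 mm above the reported TCP. The first grasp held only by the tips, and now they rest on top of the bush. I rise, open, and measure the true tip height.

Call:
arm_command([
  [0, 0, -5],
  [0, 0, -10],
  [0, 0, -15],
  [0, 0, -20],
  [0, 0, -20],
  [0, 0, -10],
  [0, 0, 0],
  [0, 0, 0],
], roll=[0, 0, 0, 0, 0, 0, 0, 0])

```text
time: 14.35
ee_pos: [0.5011, -0.2633, 0.0945]
tcp_rot: [[-1.0, 0.001, 0.001], [0.001, 1.0, -0.0], [-0.001, -0.0, -1.0]]
wrist_force: [-0.4, -0.1, -0.7]
width: 0.232
grip_force: 0.0
```

Call:
arm_command([
  [0, 0, 0],
  [0, 0, 0],
  [0, 0, 0],
  [0, 0, 0],
  [0, 0, 0],
  [0, 0, 0],
], roll=[0, 0, 0, 0, 0, 0], jaw=85)

```text
time: 14.85
ee_pos: [0.5007, -0.263, 0.0938]
tcp_rot: [[-1.0, 0.001, -0.001], [0.001, 1.0, 0.0], [0.001, 0.0, -1.0]]
wrist_force: [-0.2, 0.5, 0.5]
width: 0.996
grip_force: 0.0
```

```bash
python3 - <<'E'
from h import *
c=cap("side");np.savez("s6.npz",**c)
go(.500,-.2625,.012)
print("bush",fit(c,.499,-.263,.005,.04))
Q=world(c);p=Q.reshape(-1,3)
for lo,hi in((-.34,-.29),(-.24,-.18),(-.34,-.18)):
    m=(p[:,2]>.058)&(p[:,1]>lo)&(p[:,1]<hi)&(p[:,0]>.46)&(p[:,0]<.54)&(p[:,2]<.2)
    q=p[m];q=q[np.argsort(q[:,2])];print(len(q),(q[:12]*1000).round(0).tolist())
P=p[(np.hypot(p[:,0]-.446,p[:,1]-.033)<.021)];print("wide top",np.median(P[(P[:,2]>.055)&(P[:,2]<.066),2]))
cv2.imwrite("pics/s6.png",cv2.resize(c["pixels"][80:220,200:340],(560,560))[...,::-1])
E
```

```text
t 14.9 pos [ 0.5007 -0.2631  0.0939] tool mm [ 0.7  0.6 81.9] yawY -0.001
bush (array([ 0.4989, -0.2654]), 221, 0.0006)
166 [[504.0, -307.0, 141.0], [500.0, -308.0, 141.0], [510.0, -307.0, 142.0], [502.0, -305.0, 143.0], [493.0, -307.0, 143.0], [497.0, -305.0, 144.0], [490.0, -307.0, 144.0], [506.0, -305.0, 144.0], [502.0, -306.0, 144.0], [504.0, -304.0, 145.0], [495.0, -307.0, 145.0], [493.0, -308.0, 145.0]]
263 [[498.0, -216.0, 141.0], [504.0, -213.0, 142.0], [492.0, -213.0, 143.0], [507.0, -215.0, 143.0], [502.0, -213.0, 143.0], [509.0, -214.0, 143.0], [495.0, -214.0, 143.0], [493.0, -215.0, 144.0], [491.0, -215.0, 144.0], [499.0, -212.0, 144.0], [511.0, -215.0, 144.0], [504.0, -213.0, 145.0]]
429 [[504.0, -307.0, 141.0], [500.0, -308.0, 141.0], [498.0, -216.0, 141.0], [510.0, -307.0, 142.0], [504.0, -213.0, 142.0], [502.0, -305.0, 143.0], [492.0, -213.0, 143.0], [507.0, -215.0, 143.0], [502.0, -213.0, 143.0], [509.0, -214.0, 143.0], [493.0, -307.0, 143.0], [495.0, -214.0, 143.0]]
wide top 0.06216853620487546
```

View pics/s6.png

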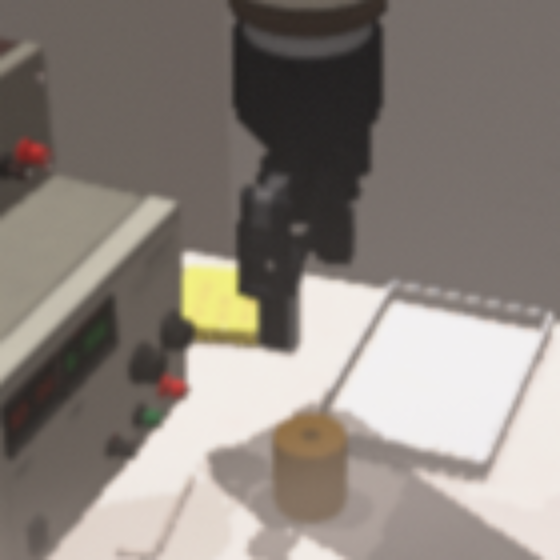

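View: the bush is upright at crop (310,465), with open fingertips at (275,345), i.e. z≈0.141 while the reported TCP is 0.094. The tool is really about 34 mm shorter than reported (closed), so I go correspondingly lower, with a force check midway.

Call:
arm_command([
  [0, 0.5, 8],
  [0, 0, 14],
  [0, 0, 16],
  [0, 0, 16],
  [0, 0, 14],
  [0, 0, 12],
  [0, 0, 8],
  [0, 0, 0],
], roll=[0, 0, 0, 0, 0, 0, 0, 0])

```text
time: 15.57
ee_pos: [0.4994, -0.2619, 0.0041]
tcp_rot: [[-1.0, 0.001, -0.003], [0.001, 1.0, 0.001], [0.003, 0.001, -1.0]]
wrist_force: [0.5, -0.6, -0.4]
width: 0.994
grip_force: 0.0
```

Call:
arm_command([
  [0, 0, 5],
  [0, 0, 6],
  [0, 0, 6],
  [0, 0, 6],
  [0, 0, 4],
  [0, 0, 0],
  [0, 0, 0],
], roll=[0, 0, 0, 0, 0, 0, 0])

```text
time: 16.15
ee_pos: [0.5006, -0.2625, -0.0211]
tcp_rot: [[-1.0, 0.001, -0.001], [0.001, 1.0, 0.0], [0.001, 0.0, -1.0]]
wrist_force: [-0.3, -0.1, 0.4]
width: 0.997
grip_force: 0.0
```

Call:
arm_command([
  [0, 0, 0],
  [0, 0, 0],
  [0, 0, 0],
  [0, 0, 0],
  [0, 0, 0],
  [0, 0, 0],
  [0, 0, 0],
  [0, 0, 0],
], roll=[0, 0, 0, 0, 0, 0, 0, 0], jaw=35, grip_force=40)

```text
time: 16.82
ee_pos: [0.5013, -0.263, -0.0202]
tcp_rot: [[-1.0, 0.001, 0.001], [0.001, 1.0, -0.0], [-0.001, -0.0, -1.0]]
wrist_force: [-1.4, -0.9, 5.3]
width: 0.499
grip_force: 41.1
```

Call:
arm_command([
  [0, 0, -6],
  [0, 0, -10],
  [0, 0, -15],
  [0, 0, -15],
  [0, 0, -10],
  [0, 0, -4],
  [0, 0, 0],
  [0, 0, 0],
], roll=[0, 0, 0, 0, 0, 0, 0, 0])

```text
time: 17.48
ee_pos: [0.5007, -0.2624, 0.0391]
tcp_rot: [[-1.0, 0.001, 0.0], [0.001, 1.0, 0.0], [-0.0, 0.0, -1.0]]
wrist_force: [0.8, -0.4, -1.7]
width: 0.503
grip_force: 40.8
```

```bash
python3 - <<'E'
from h import *
c=cap("side");s=robot.state();z=s["ee_pos"][2]
P=world(c).reshape(-1,3);m=(np.hypot(P[:,0]-.5,P[:,1]+.2635)<.028)&(P[:,2]>.03)
print("lowest",np.sort(P[m,2])[:5].round(4))
print(fit(c,.5,-.263,.05,.072),fit(c,.5,-.263,.05,.1)); go(.4635,-.397,z)
E
```

```text
lowest [0.0601 0.0604 0.0606 0.0606 0.0606]
(array([ 0.4989, -0.263 ]), 65, 0.0009) (array([ 0.5004, -0.2598]), 209, 0.002)
t 17.53 pos [ 0.5003 -0.2622  0.0387] tool mm [  36.7 -134.8   -0. ] yawY -0.001
```

The grip is firm at the expected opening (0.50 ≈ 43 mm), with the bottom at 60 mm. On to the tray centre.

Call:
arm_command([
  [3, -10, 0],
  [6, -22, 0],
  [7, -26, 0],
  [7, -26, 0],
  [7, -26, 0],
  [4, -15, 0],
  [3, -10, 0],
  [0, 0, 0],
], roll=[0, 0, 0, 0, 0, 0, 0, 0])

```text
time: 18.2
ee_pos: [0.4618, -0.4004, 0.0387]
tcp_rot: [[-1.0, 0.005, -0.001], [0.005, 1.0, -0.001], [0.001, -0.001, -1.0]]
wrist_force: [-0.2, -0.6, -1.4]
width: 0.499
grip_force: 40.9
```

Call:
arm_command([
  [0, 0, 5],
  [0, 0, 8],
  [0, 0, 10],
  [0, 0, 10],
  [0, 0, 9],
  [0, 0, 6],
  [0, 0, 4],
  [0, 0, 0],
], roll=[0, 0, 0, 0, 0, 0, 0, 0])

```text
time: 18.87
ee_pos: [0.463, -0.3968, -0.0142]
tcp_rot: [[-1.0, 0.001, -0.002], [0.001, 1.0, 0.001], [0.002, 0.001, -1.0]]
wrist_force: [-0.4, 0.1, -1.3]
width: 0.498
grip_force: 40.9
```

Call:
arm_command([
  [0, 0, 1],
  [0, 0, 1],
  [0, 0, 1],
  [0, 0, 0.5],
  [0, 0, 0.5],
  [0, 0, 0],
  [0, 0, 0],
], roll=[0, 0, 0, 0, 0, 0, 0])

```text
time: 19.45
ee_pos: [0.4638, -0.3977, -0.0167]
tcp_rot: [[-1.0, 0.001, 0.0], [0.001, 1.0, -0.0], [-0.0, -0.0, -1.0]]
wrist_force: [-0.6, -0.7, -1.6]
width: 0.498
grip_force: 40.9
```

Call:
arm_command([
  [0, 0, 0.5],
  [0, 0, 0.5],
  [0, 0, 0.5],
  [0, 0, 0],
  [0, 0, 0],
], roll=[0, 0, 0, 0, 0])

```text
time: 19.87
ee_pos: [0.4638, -0.3977, -0.0177]
tcp_rot: [[-1.0, 0.001, 0.0], [0.001, 1.0, -0.0], [-0.0, -0.0, -1.0]]
wrist_force: [-2.3, 1.6, 6.1]
width: 0.499
grip_force: 41.4
```

Contact with the floor (+6 N). I release and rise.

Call:
arm_command([
  [0, 0, 0],
  [0, 0, 0],
  [0, 0, 0],
  [0, 0, 0],
  [0, 0, 0],
  [0, 0, 0],
  [0, 0, 0],
  [0, 0, 0],
], roll=[0, 0, 0, 0, 0, 0, 0, 0], jaw=80)

```text
time: 20.53
ee_pos: [0.4637, -0.3975, -0.0184]
tcp_rot: [[-1.0, 0.001, -0.0], [0.001, 1.0, 0.0], [0.0, 0.0, -1.0]]
wrist_force: [-0.7, -0.1, -0.1]
width: 0.935
grip_force: 0.0
```

Call:
arm_command([
  [0, 0, -6],
  [0, 0, -12],
  [0, 0, -20],
  [0, 0, -25],
  [0, 0, -25],
  [0, 0, -20],
  [0, 0, -10],
  [0, 0, 0],
], roll=[0, 0, 0, 0, 0, 0, 0, 0])

```text
time: 21.2
ee_pos: [0.4657, -0.3992, 0.1035]
tcp_rot: [[-1.0, 0.001, 0.005], [0.001, 1.0, -0.004], [-0.005, -0.004, -1.0]]
wrist_force: [0.5, -0.3, -0.3]
width: 0.933
grip_force: 0.0
```

```bash
python3 - <<'E'
from h import *
c=cap("side");P=world(c).reshape(-1,3)
for n,x,y,a,b in(("narrow",.462,-.398,.01,.045),("wide",.446,.033,.018,.055)):
    d=np.hypot(P[:,0]-x,P[:,1]-y)<.02;z=P[d&(P[:,2]>b)&(P[:,2]<b+.012),2]
    print(n,fit(c,x,y,a,(a+b)/2),fit(c,x,y,(a+b)/2,b),"top z",np.median(z).round(4))
cv2.imwrite("pics/s7.png",c["pixels"][...,::-1])
E
```

```text
narrow (array([ 0.4616, -0.3982]), 94, 0.0008) (array([ 0.4613, -0.398 ]), 102, 0.0011) top z 0.0533
wide (array([0.4463, 0.0323]), 145, 0.0004) (array([0.4463, 0.0322]), 162, 0.0006) top z 0.0623
```

View pics/s7.png

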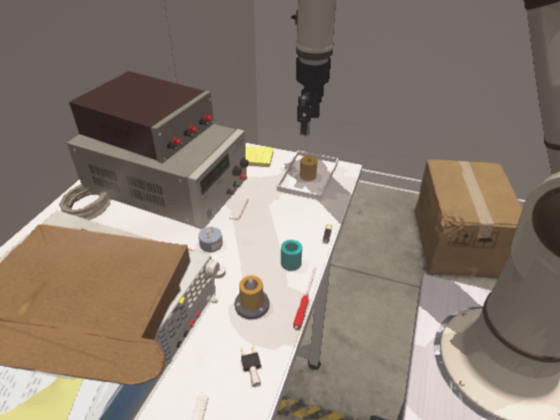

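The wide bush is home on the pin at (252,293), top at 62 mm. The narrow one stands upright mid-tray at (309,168), top at about 52 mm. The gripper is clear.

```bash
python3 -c "
from station import order;print(order.hand_in())"
```

```text
the job is handed in; nothing more can be done
None
```

The job is handed in at about 21 s of the 48 s: the wide-bore bush was guided down the pin while held and sits flat on the foot, the narrow-bore bush stands upright mid-tray, and the gripper is clear; the hand-in gave no verdict.

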